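Hold a bayonet lamp home in the lamp tester

TASK

Check the slim, flat-sided lamp in the bayonet socket of the lamp tester: lift it out of the rack, let its two pins down the socket's slots, push it to the bottom against the spring and twist it clockwise (seen from above), about a quarter turn, up to the stop. The test socket has no catch and springs the lamp back when it is let go, so finish while still gripping the lamp, keeping it pressed to the bottom and turned to the stop. Leave the round lamp standing in the rack.

Things in the scene. Friction and masses are not known exactly. Their poses are not given: they have to be found in the camera images.
- slim_lamp: Lamp to test, 105 mm tall, 0.09 kg, cap down in one of the rack's wells. Origin: centre of the cap's lower end, z up the lamp. Metal cap 26 mm diameter, 30 mm long, bevelled below. Bayonet pins 4 mm thick along +x and -x, 6 mm above the origin, tips 19 mm off the axis (a half turn is the same lamp). Skirt 50 mm diameter from z 30 to 46 mm. x starts within 0.7 rad of world x (mod half turn).
- lamp_grip (a point): Point on the slim lamp's axis, 77 mm above its origin, where to grip its white bulb: two upright flat sides, 24 mm apart along the lamp's y axis, 36 mm wide, from z 46 to 95 mm above the origin. The bulb is 44 mm wide along x.
- round_lamp: Not to be used: round white screw-cap lamp with a ball bulb 60 mm in diameter, 98 mm tall, in the rack's other well. Origin: centre of the cap's lower end, z up.
- lamp_rack: Fixed plywood block, 68 mm (x) by 190 mm (y) by 48 mm high, origin at the centre of its underside. Two wells of 41 mm diameter at y = +48 and -48 mm; lamps stand in them on their skirts, upright, the slim lamp's origin 18 mm above the table. Lift the lamp straight up by 45 mm or more to clear it.
- lamp_tester: Fixed grey box, 100 mm (x) by 170 mm (y) by 56 mm high, origin at the centre of its underside, x away from the robot (yaw within 0.25 rad). At x -6, y -42 mm its bayonet socket, a metal shell with two slots 9 mm wide on the +x and -x sides: the lamp enters with its x axis along the tester's, either way round, within 8 degrees. At y +42 mm a black screw socket, not used.
- socket_mouth (a point): Centre of the bayonet socket's open top, 95.5 mm above the table. Bore 30 mm with a funnel edge 4 mm wide; shell 41 mm over all. The cap goes in 25.5 mm deep. Pins that miss the slots stop on the rim or funnel, with the lamp's origin still 4 mm or less below the mouth.
- socket_floor (a point): Centre of the socket's floor, 25.5 mm below the mouth, 70 mm above the table: a lamp fully home has its origin here. At the bottom the lamp can be twisted clockwise (seen from above) by 82 degrees (1.43 rad) to a hard stop; on the way its pins have 3.5 mm of play up to the roof over them, so keep pressing down.
- contact (a joint): Sprung centre contact in the socket, pushed down by the end of the cap: 0 = up, 11 mm above the floor; 0.011 m = lamp fully home. Spring 3 N at first, 8.5 N when home.
- ring (a joint): Sprung ring in the socket that the pins drive when the lamp is twisted clockwise: 0 = not turned, about 1.27 rad at the stop. The pins meet it after about 0.16 rad of twist. Spring 0.10 N m at first, 0.17 N m at the stop; it turns the lamp back when released.
- impulse_sealer: Blue bag sealer that stands between rack and tester: keep clear. Origin under its middle. Base 102 mm (x) by 330 mm (y), 70 mm high; its arm stands raised over it, from 95 mm high at the right end (y about -0.12 in the world) to 245 mm at the left end (y about +0.17). Carry the lamp above it or round its low right end.
Not all that is in view belongs to the job. Leave any orange or red look-alike of the slim_lamp alone.

How it is judged:
On the way, in this order (a step that is already met when the one before it is completed fails the run):
1. the slim lamp is lifted clear of the rack (height (world z) of slim_lamp above 0.055 m), for 0.1 s.
2. the slim lamp is pushed into the bayonet socket against the spring contact (horizontal distance between slim_lamp and socket_floor below 0.005 m and value of joint contact above 0.006 m), for 0.1 s.
At the end, for the whole second after the job is handed in: The slim lamp is upright in the bayonet socket, still gripped by the fingers, pressed to within 2 mm of the bottom (contact above 9 mm) and turned clockwise to within about 10 degrees of the stop (ring above 1.1 rad), steadily; the round lamp still stands in the rack (distance between slim_lamp and socket_floor below 0.005 m and angle between slim_lamp's own z axis and vertical below 0.12 rad and value of joint contact above 0.009 m and value of joint ring above 1.1 rad and contact force between the fingers and slim_lamp above 2 N and angle between round_lamp's own z axis and vertical below 0.2 rad); the arm keeps its last pose, push and grip.
It fails at once if the round lamp is pulled out of its well or knocked over (distance of round_lamp from where it was at the start of the episode above 0.025 m or angle between round_lamp's own z axis and vertical above 0.4 rad).
It also fails if it takes over 48 s, if anything falls off the work surface, if the arm or the gripper's body presses on something with over 40 N, if the wrist force passes 120 N, or if a joint passes its speed limit or range.

ROBOT

A 6-joint arm with a two-finger parallel gripper is mounted at the origin on a cart in front of the work surface, level with it; the furniture and walls round the work are solid. World frame = base frame: x ahead of the robot, y to its left, z up, the work surface at z = 0. Lengths are in m, angles in rad, forces in N, time in s.
With the tool pointing down it reaches from about 0.375 to 0.9 m from the base axis. Payload 3.1 kg.
Tool frame: the origin (TCP) lies at the very end of the fingers, on their centre line; the grasp point (between the pads) lies 19 mm behind it (manip.hold_point_z is the distance from the TCP to the grasp point, in m); y points along the fingers, z is the direction in which the jaws open and shut, and the axes are right-handed (so a half turn about y gives the same grasp; the last joint's range is limited). The gripper opens to 85 mm and grips with 20 to 120 N. Pads are 22 mm wide; open, the fingers measure 114 mm over their backs; the gripper's body (76 mm by 85 mm) begins 54 mm behind the grasp point. The pads swing forward as they close: fully open they stand 13 mm farther back than shut.
Start: joints at [1.169, 0.527, 1.433, -0, 1.181, -0.178], TCP at [0.139, 0.609, 0.231] pointing down, gripper open.
Joint ranges: [-3.08, 3.08], [-0.75, 2.2], [0.22, 2.44], [-1.43, 4.57], [0, 2.65], [-2.85, 2.85]. Speed limits (rad/s): [2.79, 2.79, 3.14, 3.14, 3.14, 3.14].

INTERFACE

Orientations are given as a unit quaternion [x, y, z, w].
In Python, from station import manip, eyes, workorder gives the robot as it stands. The module is installed in compiled form; this text tells all that it offers.
- The arm moves only by the shell command python3 -m jog 'ROWS' [OPENING] [FORCE]. ROWS is JSON, a list of rows, each a list of 2 entries, a list of its own where there are three numbers: the shift along the tool's x, y, z in cm, then the turn about the tool's y in rad. A call has 1 to 20 rows; each row is the pose to reach, as a shift and turn from the pose commanded when the call began, along the tool's axes at that moment; what a row does not reach only later rows make up. A row lasts 1/12 s, in which the tool goes at most 41.7 mm and 7.16 degrees, less where a joint would pass 70% of its speed; a pose out of reach is approached as far as the arm can. A call with a gripper value outside its range is refused whole. OPENING is the finger opening in cm, from 0 to 8.54, set as the call begins (- or left out, the last holds). The fingers move at their own pace and stop on an object; FORCE is the grip in N (left out, the last holds). Time passes only in rows, so rows that repeat a pose let the fingers close. It gives the time, the measured TCP pose, the force and the opening at its end, in the units of the state.
- manip.sense(): the state, without advancing time (a new reading comes with each control period).
- eyes.snapshot(name): name is "side" or "top"; returns a dict with "frame" (400x640x3 uint8, red, green, blue), "vfov" (degrees; the focal length in pixels is half the picture's height over the tangent of half this angle, whatever the lens; pixels are square), "cx", "cy" (the principal point, pixels), "rvec" (rotation vector, rad) and "tvec" (3), from world to camera coordinates, as OpenCV has them. Camera axes: x right, y down, z forward; pixel columns grow to the right and rows downward; lengths in m; the calibration is good to about 2 mm. A picture is of the moment at which its call begins. There is no depth.
- workorder.sign_off(): hands the job in, once; it reports no verdict.
The state is a dict: "t": time; "q": joint angles; "qd": joint speeds; "tau": joint torques, N m; "tcp_pos": TCP position; "tool_rot": TCP orientation; "force": force on the tool from outside, world axes, zero at the start; "ft_torque": the same for the moment, N m; "finger_gap": opening from 0.0 (shut) to 1.0 (fully open).
Only numpy, scipy, OpenCV 4.12 (cv2) and the standard library are available. Lean on these libraries where they do the work, as an engineer would, in place of code of your own. Each camera call takes 0.05 s, during which the arm holds its last target. There are 200 camera calls.

## Working session

There is one attempt and no reset: what is moved stays moved. The work goes in short steps, Python scripts to look and compute and a shell command to move; the robot and the scene stay as the last step left them, time stands still between calls to the robot, and variables do not carry over. Pictures are saved under pics/ and viewed, about 8 in all and at most 12, crops included, and the job is handed in when it is done.

```bash
mkdir -p pics
cat > h.py <<'E'
import numpy as np,cv2
from station import manip,eyes,workorder
from scipy.spatial.transform import Rotation as R
def snap(n,f):
    s=eyes.snapshot(n); cv2.imwrite(f'pics/{f}.png',s['frame'][:,:,::-1]); np.save(f'pics/{f}.npy',s,allow_pickle=True); return s
def load(f): return np.load(f'pics/{f}.npy',allow_pickle=True).item()
def cam(s):
    f=200/np.tan(np.radians(s['vfov'])/2); M=R.from_rotvec(np.ravel(s['rvec'])).as_matrix(); return f,M,-M.T@np.ravel(s['tvec'])
def ray(s,u,v):
    f,M,c=cam(s); return c,M.T@np.array([(u-s['cx'])/f,(v-s['cy'])/f,1])
def onz(s,u,v,z):
    c,d=ray(s,u,v); return c+d*(z-c[2])/d[2]
def proj(s,p):
    f,M,c=cam(s); q=M@(np.array(p)-c); return np.array([s['cx']+f*q[0]/q[2],s['cy']+f*q[1]/q[2]])
def st():
    s=manip.sense(); r=R.from_quat(s['tool_rot']).as_matrix()
    print('t',s['t'],'tcp',np.round(s['tcp_pos'],4),'F',np.round(s['force'],1),'T',np.round(s['ft_torque'],2),'gap',s['finger_gap'],'q',np.round(s['q'],2)); print(np.round(r,3)); return s,r
E
python3 - <<'E'
from h import *
print(manip.hold_point_z); st()
for n in('side','top'):
    s=snap(n,n+'0'); f,M,c=cam(s); print(n,f,s['cx'],s['cy'],c,M)
a=[load(n+'0')['frame'] for n in('top','side')]
cv2.imwrite('pics/both.png',cv2.resize(np.vstack(a),None,fx=.75,fy=.75)[:,:,::-1])
E
```

```text
0.0187
t 0.0 tcp [0.1384 0.6087 0.2303] F [-0.1  0.3  0.3] T [-0.02 -0.01 -0.  ] gap 0.9997581141099524 q [ 1.17  0.53  1.43  0.    1.18 -0.18]
[[ 0.975 -0.001  0.222]
 [-0.222 -0.002  0.975]
 [-0.    -1.    -0.002]]
side 482.52517308945386 319.77977086635735 205.27617163590295 [ 0.41657034 -0.71199393  0.47679695] [[ 0.96850569 -0.24820116 -0.01982192]
 [-0.13132028 -0.44154069 -0.88757918]
 [ 0.211546    0.86222851 -0.46022852]]
top 496.88018021549567 322.47798400581974 205.13311535772408 [0.55051343 0.03970504 1.17700795] [[ 0.01488227 -0.99970431  0.01923054]
 [-0.99840847 -0.0159038  -0.05410718]
 [ 0.05439702 -0.0183947  -0.99834994]]
```

View pics/both.png

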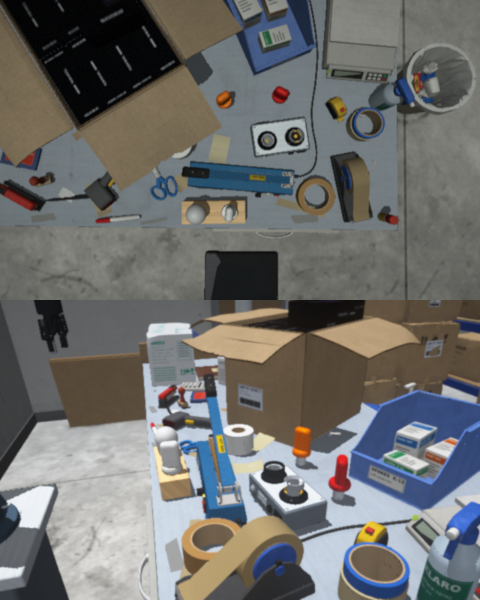

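The picture shows these candidates (top camera, full-size pixels):
- White round lamp in the rack, about (264,283).
- White slim lamp in the rack, about (304,281).
- Orange lamp, about (300,132), and red lamp, about (375,127). Both are look-alikes to leave alone.

By the description I choose the one at (304,281). Next is a close crop to check it.

Run:
```python
from h import *
t=load('top0')['frame'];s=load('side0')['frame']
a=cv2.resize(t[255:305,230:340],None,fx=7,fy=7,interpolation=cv2.INTER_CUBIC)
b=cv2.resize(t[150:215,325:420],None,fx=4,fy=4,interpolation=cv2.INTER_CUBIC)
c=cv2.resize(s[160:270,195:265],None,fx=2.2,fy=2.2,interpolation=cv2.INTER_CUBIC)
o=np.zeros((600,800,3),np.uint8);o[:350,:770]=a;o[350:,:380]=b[:250];h,w=c.shape[:2];o[352:352+h,400:400+w]=c
cv2.imwrite('pics/crop.png',o[:,:,::-1])
```

```text
(no output)
```

View pics/crop.png

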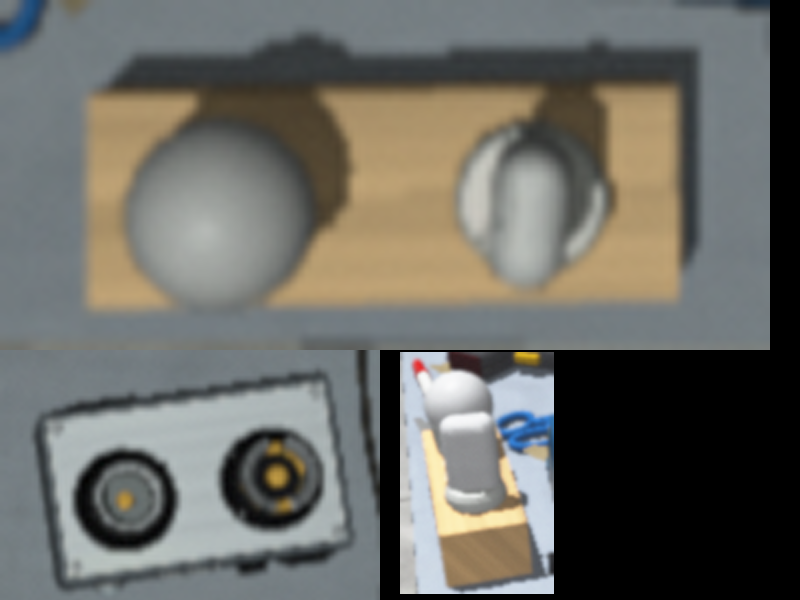

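The crop confirms it: the slim lamp is at about (305.5,284), with a flat bulb running along image vertical on its round skirt. The ball lamp is at left. The right-hand socket of the tester, about (393,182), has slots and is the bayonet one. Next I measure.

Run:
```python
from h import *
s=load('top0');im=s['frame'];g=im.astype(int)
hsv=cv2.cvtColor(im,cv2.COLOR_RGB2HSV)
def rect(mask,z,name):
    n,l,stt,_=cv2.connectedComponentsWithStats(mask.astype(np.uint8)); k=1+np.argmax(stt[1:,4])
    c=max(cv2.findContours((l==k).astype(np.uint8),0,2)[0],key=cv2.contourArea)
    b=cv2.boxPoints(cv2.minAreaRect(c)); P=np.array([onz(s,u,v,z) for u,v in b])[:,:2]
    e1,e2=P[1]-P[0],P[2]-P[1]
    print(name,b.round(1).tolist(),'ctr',P.mean(0).round(4),np.linalg.norm(e1).round(4),np.linalg.norm(e2).round(4),np.arctan2(e1[1],e1[0]).round(3),np.arctan2(e2[1],e2[0]).round(3)); return P
m=np.zeros(im.shape[:2],bool);m[255:305,230:340]=1
rect(m&(hsv[...,0]>8)&(hsv[...,0]<25)&(hsv[...,1]>70)&(hsv[...,2]>110),.048,'rack')
m[:]=0;m[150:215,325:420]=1
print(im[190,325:420:3].tolist())
gr=g.sum(2)/3
M=m&(gr>150)&(hsv[...,1]<30)
M=cv2.morphologyEx(M.astype(np.uint8),cv2.MORPH_CLOSE,np.ones((3,3)))
rect(M,.056,'tester')
# light/dark of bulb rows
for r in range(270,298,2): print(r,gr[r,292:322].astype(int).tolist())
for n,p in(('socketcrop',(325+273/4,150+478/4-87.5)),):
    print(p,onz(s,*p,.0955))
for z in(.123,.064): print(z,onz(s,305.4,285.7,z),onz(s,306.1,282.9,z))
```

```text
rack [[269.0, 267.0], [326.0, 267.0], [326.0, 297.0], [269.0, 297.0]] ctr [0.4376 0.0726] 0.1286 0.0673 -1.557 -3.127
[[115, 124, 130], [114, 122, 127], [114, 122, 126], [115, 126, 130], [53, 58, 60], [169, 176, 177], [113, 119, 120], [10, 10, 11], [62, 65, 63], [68, 72, 72], [111, 111, 101], [104, 111, 110], [93, 99, 98], [106, 111, 112], [16, 16, 16], [174, 183, 185], [177, 186, 186], [176, 186, 186], [177, 186, 188], [130, 138, 139], [57, 60, 60], [20, 19, 18], [36, 39, 38], [83, 73, 48], [67, 56, 37], [16, 16, 17], [130, 137, 137], [168, 177, 179], [168, 176, 177], [85, 92, 95], [117, 126, 130], [108, 115, 119]]
tester [[336.29998779296875, 167.8000030517578], [405.3999938964844, 157.89999389648438], [410.8999938964844, 196.60000610351562], [341.79998779296875, 206.5]] ctr [ 0.6657 -0.0964] 0.1594 0.089 -1.411 -2.994
270 [140, 139, 138, 140, 140, 140, 139, 141, 141, 142, 142, 139, 138, 129, 89, 66, 63, 63, 64, 66, 65, 65, 65, 67, 94, 136, 146, 145, 145, 144]
272 [142, 143, 143, 143, 142, 144, 143, 140, 136, 124, 117, 98, 82, 75, 61, 54, 61, 63, 64, 65, 66, 67, 67, 66, 91, 137, 14
[... 1329 characters left out ...]
156, 155, 154, 155, 155, 154]
292 [152, 151, 151, 151, 152, 151, 146, 134, 132, 150, 166, 175, 180, 177, 169, 158, 139, 114, 110, 130, 138, 147, 151, 152, 152, 151, 152, 153, 151, 152]
294 [154, 153, 153, 154, 154, 154, 154, 149, 137, 143, 152, 159, 161, 158, 152, 139, 129, 129, 144, 150, 152, 154, 152, 153, 153, 154, 154, 153, 153, 152]
296 [154, 155, 155, 154, 153, 153, 154, 154, 153, 154, 151, 143, 140, 138, 134, 129, 140, 146, 147, 146, 147, 147, 147, 146, 147, 147, 146, 147, 147, 148]
(393.25, 182.0) [ 0.66268296 -0.13458886  0.0955    ]
0.123 [0.4375578  0.05370589 0.123     ] [0.4434287  0.05233081 0.123     ]
0.064 [0.4312349  0.05448961 0.064     ] [0.43743444 0.05303756 0.064     ]
```

Run:
```python
from h import *
t=load('top0')['frame'];s=load('side0')['frame']
a=cv2.resize(t[160:205,370:415],None,fx=8,fy=8,interpolation=cv2.INTER_CUBIC)
sd=load('side0');p=proj(sd,(.665,-.137,.0955));q=proj(sd,(.665,-.095,.056));print(p,q)
x,y=int(p[0])-32,int(p[1])-30
b=cv2.resize(s[y:y+62,x:x+55],None,fx=7,fy=7,interpolation=cv2.INTER_CUBIC);print(x,y)
h=max(a.shape[0],b.shape[0]);o=np.zeros((h,a.shape[1]+b.shape[1]+10,3),np.uint8);o[:a.shape[0],:a.shape[1]]=a;o[:b.shape[0],a.shape[1]+10:]=b
o=cv2.convertScaleAbs(o,alpha=1.3);cv2.imwrite('pics/sock.png',o[:,:,::-1]);print(o.shape)
```

```text
[390.07681947 239.89102239] [379.18524301 247.71150242]
358 209
(434, 755, 3)
```

View pics/sock.png

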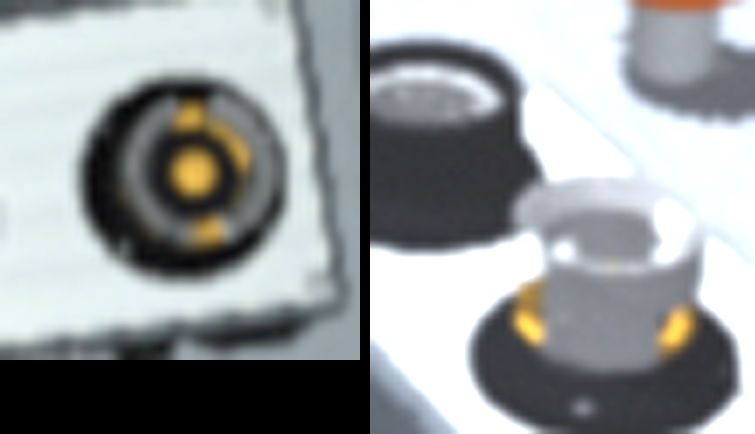

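The mouth of the bayonet socket appears at about (394.6,180.6) in the top view and (391.6,240.6) in the side view. The slots run slightly anticlockwise of world x. I triangulate the mouth and lamp and work out the moves.

Run:
```python
from h import *
t=load('top0');s=load('side0')
def tri(a,b):
    c1,d1=ray(t,*a);c2,d2=ray(s,*b);k=np.linalg.lstsq(np.c_[d1,-d2],c2-c1,rcond=None)[0];p,q=c1+k[0]*d1,c2+k[1]*d2;return (p+q)/2,np.linalg.norm(p-q)
print('mouth',tri((394.6,180.6),(391.6,240.6)),onz(t,394.6,180.6,.0955),onz(s,391.6,240.6,.0955))
d=onz(t,370+190/8,160+113/8,.085)-onz(t,370+210/8,160+232/8,.085);print('slot yaw',np.arctan2(d[1],d[0]))
print('rack y edges',onz(t,327.4,282.5,.048),onz(t,242.4,282.5,.048))
# side-view lamp bulb
print('lamp side proj', [proj(s,(.4375,.0535,z)).round(1) for z in(.048,.095,.123)])
print('lamp skirt seen top',[proj(t,(.4375,.0535,z)).round(1) for z in(.064,.123)])
# side crop: bulb top centre (466,425), skirt centre (475,498)
for p in((466,425),(475,498)): print(195+(p[0]-400)/2.2,160+(p[1]-352)/2.2)
_,r=st()
```

```text
mouth (array([ 0.66649303, -0.13790423,  0.09445536]), np.float64(0.0011881807468756367)) [ 0.66581431 -0.13753456  0.0955    ] [ 0.66642501 -0.1395219   0.0955    ]
slot yaw 0.17356169496118504
rack y edges [0.43732702 0.00518831 0.048     ] [0.43484953 0.19649228 0.048     ]
lamp side proj [array([229.5, 227.6]), array([226.6, 204.2]), array([224.9, 189.7])]
lamp skirt seen top [array([305.9, 282.9]), array([305.5, 285.7])]
225.0 193.1818181818182
229.0909090909091 226.36363636363637
t 0.1 tcp [0.1384 0.6088 0.2304] F [-0.3 -0.5 -0.1] T [ 0.02  0.01 -0.03] gap 1.0043889081851325 q [ 1.17  0.53  1.43  0.    1.18 -0.18]
[[ 0.975 -0.001  0.222]
 [-0.222 -0.002  0.975]
 [-0.    -1.    -0.002]]
```

Mouth is (0.6662, -0.1384, z 0.0945 against 0.0955 given), tester yaw about 0.16. The slim lamp is at (0.4375, 0.0533), yaw about -0.08, and the rack measures 191 mm (190 given). I move above the lamp.

```bash
python3 -m jog '[[[2,0,-2],0],[[5,0,-5.5],-0.02],[[7.5,0,-8.5],-0.04],[[10,0,-11.5],-0.06],[[12.5,0,-14.5],-0.08],[[15,0,-17.5],-0.1],[[17.5,0,-20.5],-0.12],[[20,0,-23.5],-0.14],[[22.5,0,-26],-0.14],[[25,0,-29],-0.14],[[28,0,-32],-0.14],[[31,0,-35],-0.14],[[33,0,-38],-0.14],[[35.5,0,-41],-0.14],[[38,0,-43.5],-0.14],[[40,0,-46],-0.14],[[41.2,0,-47.2],-0.14],[[41.5,0,-47.5],-0.14],[[41.5,0,-47.5],-0.14],[[41.5,0,-47.5],-0.14]]' 5.5 40; python3 -c "
from h import *
st()"
```

```text
t: 1.77
tcp_pos: [0.4368, 0.0548, 0.231]
tool_rot: [-0.706, 0.03, -0.029, 0.707]
force: [-0.0, -0.5, 1.2]
finger_gap: 0.646
t 1.7667 tcp [0.4368 0.0548 0.231 ] F [-0.  -0.5  1.2] T [-0.05  0.01 -0.01] gap 0.6455357088363354 q [-0.13  0.28  1.87  0.    0.99 -1.62]
[[ 0.996 -0.002  0.084]
 [-0.084  0.001  0.996]
 [-0.002 -1.     0.001]]
```

```bash
python3 -m jog '[[[0.1,1,-0.1],0],[[0.1,3,-0.1],0],[[0.1,5,-0.1],0],[[0.1,7,-0.1],0],[[0.1,9,-0.1],0],[[0.1,11,-0.1],0],[[0.1,12.5,-0.1],0],[[0.1,13.5,-0.1],0],[[0.1,14.5,-0.1],0],[[0.1,15.2,-0.1],0],[[0.1,15.5,-0.1],0],[[0.1,15.5,-0.1],0],[[0.1,15.5,-0.1],0]]'
python3 - <<'E'
from h import *
st()
a=[snap(n,n+'1')['frame'] for n in('top','side')]
o=np.hstack([cv2.resize(a[0][230:330,240:350],None,fx=4,fy=4),cv2.resize(a[1][130:260,160:290],(400,400))])
cv2.imwrite('pics/pre.png',o[:,:,::-1])
E
```

```text
t: 2.85
tcp_pos: [0.4387, 0.0536, 0.0766]
tool_rot: [-0.706, 0.029, -0.029, 0.707]
force: [0.5, 0.1, -0.2]
finger_gap: 0.648
t 2.85 tcp [0.4387 0.0536 0.0766] F [ 0.5  0.1 -0.2] T [-0.02 -0.    0.01] gap 0.6475891714252844 q [-0.13  0.58  2.02  0.    0.55 -1.62]
[[ 0.997  0.     0.083]
 [-0.083  0.     0.997]
 [ 0.    -1.     0.   ]]
```

View pics/pre.png

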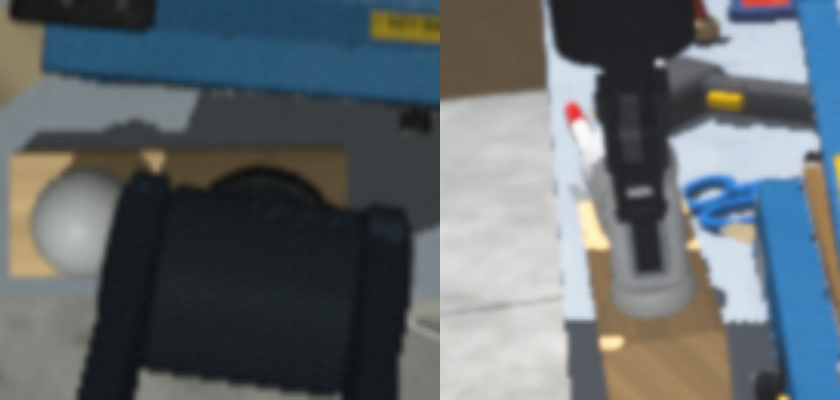

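The side view shows the near finger centred on the slim bulb, with its tip above the skirt. The round lamp is clear. I close and lift.

```bash
python3 -m jog '[[[0,0,0],0],[[0,0,0],0],[[0,0,0],0],[[0,0,0],0],[[0,0,0],0],[[0,0,0],0],[[0,0,0],0],[[0,0,0],0],[[0,0,0],0],[[0,0,0],0]]' 0 60 && python3 -m jog '[[[0,-0.5,0],0],[[0,-1.5,0],0],[[0,-2.5,0],0],[[0,-4,0],0],[[0,-6,0],0],[[0,-8,0],0],[[0,-10,0],0],[[0,-12,0],0],[[0,-14,0],0],[[0,-16,0],0],[[0,-18,0],0],[[0,-20,0],0],[[0,-21.5,0],0],[[0,-22,0],0],[[0,-22,0],0]]'
python3 - <<'E'
from h import *
st()
a=[snap(n,n+'2')['frame'] for n in('top','side')]
E
```

```text
t: 3.78
tcp_pos: [0.4391, 0.053, 0.0768]
tool_rot: [0.707, -0.029, 0.03, -0.706]
force: [-1.4, -0.3, 6.6]
finger_gap: 0.279
t: 5.03
tcp_pos: [0.4392, 0.053, 0.2974]
tool_rot: [0.707, -0.029, 0.031, -0.706]
force: [0.3, 0.3, -0.6]
finger_gap: 0.274
t 5.0333 tcp [0.4392 0.053  0.2974] F [ 0.3  0.3 -0.6] T [ 0.04 -0.    0.03] gap 0.2738022708061331 q [-0.13  0.19  1.78  0.    1.17 -1.62]
[[ 0.996  0.003  0.084]
 [-0.084 -0.     0.996]
 [ 0.003 -1.    -0.   ]]
```

Opening is 23.4 mm, so the 24 mm bulb is held. I carry it over the sealer to above the socket.

```bash
python3 -m jog '[[[1,0,-0.7],-0.02],[[3,0,-2.1],-0.05],[[5.5,0,-3.9],-0.1],[[8,0,-5.7],-0.15],[[10.5,0,-7.4],-0.2],[[13,0,-9.2],-0.245],[[15.5,0,-11],-0.245],[[18,0,-12.7],-0.245],[[20.5,0,-14.5],-0.245],[[22.5,0,-15.9],-0.245],[[23.8,0,-16.8],-0.245],[[24.2,0,-17.1],-0.245],[[24.2,0,-17.1],-0.245]]'  && python3 -m jog '[[[0,1,0],0],[[0,3,0],0],[[0,5,0],0],[[0,7,0],0],[[0,8.5,0],0],[[0,9.5,0],0],[[0,10,0],0],[[0,10,0],0],[[0,10,0],0]]'
python3 - <<'E'
from h import *
st()
a=[snap(n,n+'3')['frame'] for n in('top','side')]
p=proj(load('side3'),(.6662,-.1384,.15));print(p,proj(load('side3'),(.6662,-.1384,.0955)))
x,y=int(p[0])-55,int(p[1])-60
o=np.hstack([cv2.resize(a[0][140:240,340:450],None,fx=3,fy=3),cv2.resize(a[1][y:y+120,x:x+90],(420,560))[:300*2]]) if 0 else cv2.resize(a[1][y:y+120,x:x+110],None,fx=5,fy=5,interpolation=cv2.INTER_CUBIC)
print(x,y);cv2.imwrite('pics/above.png',o[:,:,::-1])
E
```

```text
t: 6.22
tcp_pos: [0.6654, -0.1383, 0.2937]
tool_rot: [-0.704, -0.055, 0.058, 0.705]
force: [1.1, -0.2, -0.4]
finger_gap: 0.274
t: 6.97
tcp_pos: [0.6657, -0.1373, 0.1967]
tool_rot: [0.705, 0.057, -0.057, -0.705]
force: [0.1, 0.2, -0.3]
finger_gap: 0.273
t 6.9667 tcp [ 0.6657 -0.1373  0.1967] F [ 0.1  0.2 -0.3] T [ 0.02 -0.05 -0.02] gap 0.2733366960788025 q [-0.37  0.64  1.32  0.    1.18 -2.1 ]
[[ 0.987  0.    -0.161]
 [ 0.161 -0.     0.987]
 [ 0.    -1.    -0.   ]]
[392.99669669 208.05031326] [391.17727233 240.24411244]
337 148
```

View pics/above.png

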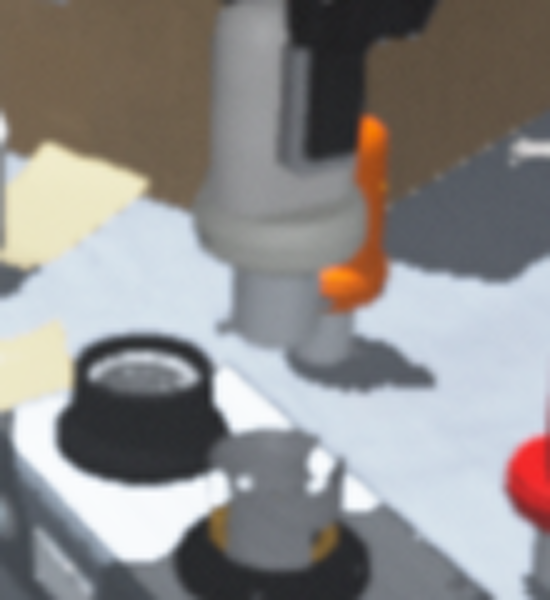

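The lamp hangs upright above the socket: skirt centre at crop (282,232), cap at 277, expected (from the mouth's column) 286 and 280. That is about 1 mm short in x. I correct 1 mm in x and y while coming down.

```bash
python3 -m jog '[[[0.1,0.5,-0.1],0],[[0.1,1.5,-0.1],0],[[0.1,2.5,-0.1],0],[[0.1,3.2,-0.1],0],[[0.1,3.7,-0.1],0],[[0.1,3.9,-0.1],0],[[0.1,3.9,-0.1],0],[[0.1,3.9,-0.1],0]]'  && python3 -m jog '[[[0,0.1,0],0],[[0,0.3,0],0],[[0,0.5,0],0],[[0,0.7,0],0],[[0,0.9,0],0],[[0,1.1,0],0],[[0,1.2,0],0],[[0,1.2,0],0]]'
python3 - <<'E'
from h import *
st()
s=snap('side','side4')['frame']
o=cv2.resize(s[158:278,337:447],None,fx=5,fy=5,interpolation=cv2.INTER_CUBIC)
cv2.imwrite('pics/enter.png',o[:,:,::-1])
E
```

```text
t: 7.73
tcp_pos: [0.6669, -0.1384, 0.1572]
tool_rot: [-0.705, -0.057, 0.057, 0.705]
force: [0.8, -0.3, -1.4]
finger_gap: 0.272
t: 8.4
tcp_pos: [0.6669, -0.1384, 0.1451]
tool_rot: [0.705, 0.057, -0.057, -0.705]
force: [0.3, -1.0, -0.7]
finger_gap: 0.275
t 8.4 tcp [ 0.6669 -0.1384  0.1451] F [ 0.3 -1.  -0.7] T [ 0.02 -0.03 -0.06] gap 0.27502186303948367 q [-0.37  0.7   1.36 -0.    1.09 -2.1 ]
[[ 0.987 -0.    -0.161]
 [ 0.161 -0.     0.987]
 [-0.    -1.    -0.   ]]
```

View pics/enter.png

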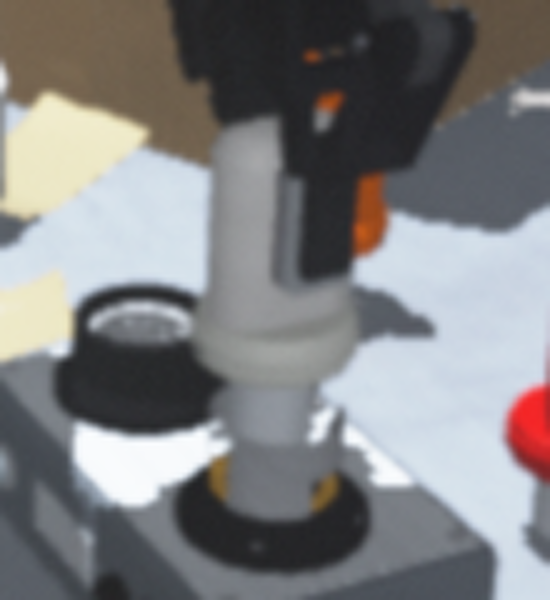

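The cap has gone into the shell with almost no force. The estimated origin is about 8 mm below the mouth, past the depth where missed pins would stop. I push on in stages.

```bash
python3 -m jog '[[[0,0.15,0],0],[[0,0.3,0],0],[[0,0.45,0],0],[[0,0.6,0],0],[[0,0.6,0],0],[[0,0.6,0],0]]'; python3 -m jog '[[[0,0.1,0],0],[[0,0.2,0],0],[[0,0.3,0],0],[[0,0.4,0],0],[[0,0.5,0],0],[[0,0.5,0],0],[[0,0.5,0],0]]';python3 -c "
from h import *
st()"
```

```text
t: 8.95
tcp_pos: [0.6672, -0.1386, 0.1398]
tool_rot: [0.705, 0.057, -0.057, -0.705]
force: [0.6, -0.1, 2.2]
finger_gap: 0.273
t: 9.53
tcp_pos: [0.6672, -0.1386, 0.1347]
tool_rot: [0.705, 0.057, -0.057, -0.705]
force: [1.5, -0.1, 4.3]
finger_gap: 0.272
t 9.5333 tcp [ 0.6672 -0.1386  0.1347] F [ 1.5 -0.1  4.3] T [ 0.   -0.18  0.02] gap 0.2722686407765578 q [-0.37  0.71  1.36  0.    1.07 -2.1 ]
[[ 0.987  0.001 -0.16 ]
 [ 0.16  -0.     0.987]
 [ 0.001 -1.    -0.001]]
```

```bash
python3 -m jog '[[[0,0.1,0],0],[[0,0.2,0],0],[[0,0.3,0],0],[[0,0.4,0],0],[[0,0.4,0],0],[[0,0.4,0],0]]'; python3 -m jog '[[[0,0.1,0],0],[[0,0.2,0],0],[[0,0.2,0],0],[[0,0.2,0],0]]';python3 -m jog '[[[0,0.1,0],0],[[0,0.2,0],0],[[0,0.2,0],0],[[0,0.2,0],0]]'
```

```text
t: 10.03
tcp_pos: [0.6672, -0.1386, 0.1309]
tool_rot: [0.705, 0.057, -0.057, -0.705]
force: [0.6, 0.3, 6.2]
finger_gap: 0.271
t: 10.37
tcp_pos: [0.6673, -0.1385, 0.1291]
tool_rot: [0.705, 0.057, -0.057, -0.705]
force: [0.6, 0.4, 6.8]
finger_gap: 0.274
t: 10.7
tcp_pos: [0.6674, -0.1386, 0.1288]
tool_rot: [0.705, 0.058, -0.056, -0.704]
force: [-2.0, 0.6, 13.3]
finger_gap: 0.272
```

The lamp bottoms at TCP z 0.1288, with the force stepping from 6.8 to 13 N. I twist clockwise (positive about the downward tool y) and watch forces.

```bash
python3 -m jog '[[[0,0,0],0.05],[[0,0,0],0.1],[[0,0,0],0.15],[[0,0,0],0.2],[[0,0,0],0.25],[[0,0,0],0.3],[[0,0,0],0.35],[[0,0,0],0.4],[[0,0,0],0.4]]' 0 80; python3 -c "
from h import *
st()"
```

```text
t: 11.45
tcp_pos: [0.6677, -0.1389, 0.1289]
tool_rot: [0.702, -0.084, 0.086, -0.702]
force: [-1.1, 1.1, 13.0]
finger_gap: 0.271
t 11.45 tcp [ 0.6677 -0.1389  0.1289] F [-1.1  1.1 13. ] T [0.08 0.29 0.05] gap 0.2710063311509332 q [-0.37  0.72  1.37 -0.    1.05 -1.7 ]
[[ 0.971  0.003  0.237]
 [-0.237 -0.002  0.971]
 [ 0.003 -1.    -0.001]]
```

```bash
python3 -m jog '[[[0,0,0],0.05],[[0,0,0],0.1],[[0,0,0],0.15],[[0,0,0],0.2],[[0,0,0],0.25],[[0,0,0],0.3],[[0,0,0],0.35],[[0,0,0],0.4],[[0,0,0],0.45],[[0,0,0],0.5],[[0,0,0],0.5]]'; python3 -c "
from h import *
st()"; python3 -m jog '[[[0,0,0],0.05],[[0,0,0],0.1],[[0,0,0],0.15],[[0,0,0],0.2],[[0,0,0],0.25],[[0,0,0],0.3],[[0,0,0],0.35],[[0,0,0],0.4],[[0,0,0],0.4]]'; python3 -c "
from h import *
st()"
```

```text
t: 12.37
tcp_pos: [0.6676, -0.139, 0.1289]
tool_rot: [0.66, -0.255, 0.257, -0.659]
force: [-1.0, -0.5, 12.8]
finger_gap: 0.274
t 12.3667 tcp [ 0.6676 -0.139   0.1289] F [-1.  -0.5 12.8] T [-0.04  0.31  0.1 ] gap 0.2735074008514491 q [-0.37  0.72  1.37 -0.    1.06 -1.2 ]
[[ 0.739  0.002  0.674]
 [-0.674 -0.002  0.739]
 [ 0.003 -1.     0.   ]]
t: 13.12
tcp_pos: [0.6675, -0.139, 0.1288]
tool_rot: [0.596, -0.38, 0.382, -0.595]
force: [-1.7, -0.1, 13.8]
finger_gap: 0.275
t 13.1167 tcp [ 0.6675 -0.139   0.1288] F [-1.7 -0.1 13.8] T [0.03 0.35 0.09] gap 0.275049015991476 q [-0.37  0.72  1.37 -0.    1.06 -0.8 ]
[[ 0.418  0.002  0.908]
 [-0.908 -0.002  0.418]
 [ 0.002 -1.     0.001]]
```

```bash
for i in 1; do :; done; python3 -m jog '[[[0,0,0],0.04],[[0,0,0],0.08],[[0,0,0],0.08],[[0,0,0],0.08]]' >/dev/null; python3 -c "
from h import *
st()"; python3 -m jog '[[[0,0,0],0.04],[[0,0,0],0.08],[[0,0,0],0.08],[[0,0,0],0.08]]'>/dev/null; python3 -c "
from h import *
st()"
```

```text
t 13.45 tcp [ 0.6675 -0.139   0.1289] F [-0.8  0.4 12.9] T [0.03 0.36 0.15] gap 0.2714751156632377 q [-0.37  0.72  1.37 -0.    1.06 -0.72]
[[ 0.346  0.002  0.938]
 [-0.938 -0.002  0.346]
 [ 0.002 -1.     0.001]]
t 13.7833 tcp [ 0.6675 -0.139   0.1289] F [-0.1  1.  13. ] T [-0.03  0.37  0.29] gap 0.27055789476464653 q [-0.37  0.72  1.37 -0.    1.06 -0.64]
[[ 0.27   0.002  0.963]
 [-0.963 -0.002  0.27 ]
 [ 0.002 -1.     0.002]]
```

```bash
python3 -m jog '[[[0,0.03,0],0.04],[[0,0.05,0],0.08],[[0,0.05,0],0.08],[[0,0.05,0],0.08]]' >/dev/null
python3 - <<'E'
from h import *
st()
s=snap('side','side5')['frame']
o=cv2.resize(s[158:278,337:447],None,fx=5,fy=5,interpolation=cv2.INTER_CUBIC)
cv2.imwrite('pics/twist.png',o[:,:,::-1])
E
```

```text
t 14.1167 tcp [ 0.6673 -0.139   0.1289] F [-2.3  0.5 15.9] T [0.03 0.55 1.06] gap 0.26912610771248907 q [-0.37  0.72  1.37 -0.    1.06 -0.56]
[[ 0.196  0.001  0.981]
 [-0.981 -0.003  0.196]
 [ 0.003 -1.     0.001]]
```

View pics/twist.png

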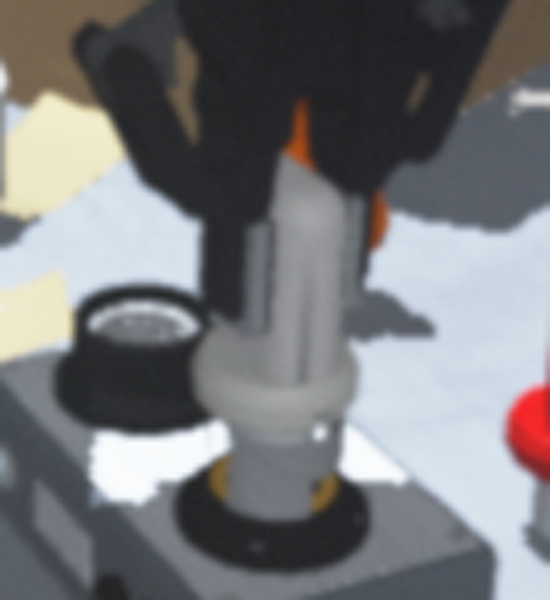

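The lamp is home: its skirt sits just over the shell and the bulb is turned a quarter turn. Twist torque jumped from 0.29 to 1.06 N m, so it is on the stop. I ease off 0.04 rad, hold, and check steadiness and the round lamp.

```bash
python3 -m jog '[[[0,0,0],-0.04],[[0,0,0],-0.04],[[0,0,0],-0.04],[[0,0,0],-0.04],[[0,0,0],-0.04],[[0,0,0],-0.04]]'>/dev/null; python3 -c "
from h import *
st()"; python3 -m jog '[[[0,0,0],0],[[0,0,0],0],[[0,0,0],0],[[0,0,0],0],[[0,0,0],0],[[0,0,0],0],[[0,0,0],0],[[0,0,0],0],[[0,0,0],0],[[0,0,0],0],[[0,0,0],0],[[0,0,0],0]]'>/dev/null
python3 - <<'E'
from h import *
st()
s=snap('top','top6');a=load('top0')['frame'].astype(int);b=s['frame'].astype(int)
print('round-lamp area diff',abs(a-b)[255:305,235:285].mean())
E
```

```text
t 14.6667 tcp [ 0.6674 -0.139   0.1289] F [-2.3 -0.4 15.4] T [0.08 0.53 0.63] gap 0.2725985449199384 q [-0.37  0.72  1.37 -0.    1.06 -0.6 ]
[[ 0.233  0.002  0.972]
 [-0.972 -0.002  0.233]
 [ 0.003 -1.     0.001]]
t 15.6667 tcp [ 0.6674 -0.139   0.1289] F [-1.9  0.1 15.6] T [0.07 0.5  0.64] gap 0.27343683817218933 q [-0.37  0.72  1.37 -0.    1.06 -0.6 ]
[[ 0.233  0.002  0.972]
 [-0.972 -0.002  0.233]
 [ 0.003 -1.     0.001]]
round-lamp area diff 36.446266666666666
```

The hold is steady, but the round-lamp area differs from the first picture. I look at it.

Run:
```python
from h import *
s=snap('side','side6')['frame'];t=load('top6')['frame']
o=np.hstack([cv2.resize(t[230:330,220:350],None,fx=3.5,fy=3.5),cv2.resize(s[160:270,190:270],(255,350))])
cv2.imwrite('pics/round.png',o[:,:,::-1])
```

```text
(no output)
```

View pics/round.png

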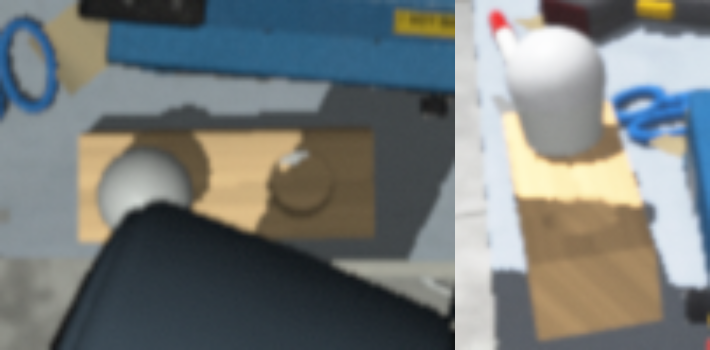

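The round lamp stands upright in its well. The difference is only the robot's arm passing in front of it. I hand the job in.

```bash
python3 -c "
from h import *
print(workorder.sign_off()); st()"
```

```text
the job is handed in; nothing more can be done
None
the job is handed in; nothing more can be done
```

I gripped the slim lamp by its flat sides, carried it over the sealer, pushed it to the bottom of the bayonet socket and twisted it clockwise to the stop. I handed in while still gripping it, at about 15.8 s on the robot's clock.

**Last checks, all from before hand-in:**
- **Down push:** 15.6 N, with the TCP steady at z 0.129 over 1 s, so the lamp is on the floor of the socket.
- **Twist:** the tool turned about 1.5 rad. The torque jumped from 0.29 to 1.06 N m at the stop; I eased off 0.04 rad and it held at 0.64 N m.
- **Grip:** set to 80 N, opening 23.4 mm on the 24 mm bulb.
- **Round lamp:** still upright in its well, seen in both views.

**Checks that disagreed:** an automatic picture comparison flagged the round-lamp area. The arm was in front of it in the top view, and the lamp itself had not moved.

**Not confirmed:** the contact and ring joints can't be read directly, so their state is inferred from force, torque and the pictures. The sign-off gave no verdict.

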